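# Put the knob back on the bag sealer and hold it pressed

## Robot

A 6-joint arm with a two-finger parallel gripper is mounted at the origin on a cart in front of the work surface, level with it; the furniture and walls round the work are solid. World frame = base frame: x ahead of the robot, y to its left, z up, the work surface at z = 0. Lengths are in m, angles in rad, forces in N, time in s.
With the tool pointing down it reaches from about 0.35 to 0.925 m from the base axis. Payload 6.4 kg.
Tool frame: the origin (TCP) lies on the centre line of the jaws, within the pads' length; the fingertips stand 17 mm ahead of it and the grasp point (between the pads) lies 2 mm behind it (tip_reach is the distance from the TCP to the fingertips, in m); z points along the fingers, y is the line along which they close (so a half turn about z gives the same grasp; the last joint's range is limited). The gripper opens to 85 mm and grips with 20 to 120 N. Pads are 22 mm wide; open, the fingers measure 114 mm over their backs; the gripper's body (76 mm by 85 mm) begins 54 mm behind the grasp point. The pads swing forward as they close: fully open they stand 13 mm farther back than shut.
Start: joints at [1.107, 0.245, 1.558, -0, 1.339, -0.174], TCP at [0.186, 0.623, 0.248] pointing down, gripper open.
Joint ranges: [-3.13, 3.13], [-1.02, 2.26], [0.13, 2.54], [-0.95, 4.09], [0.21, 2.88], [-2.74, 2.74]. Speed limits (rad/s): [2.57, 2.57, 3.14, 3.14, 3.14, 3.14].

## Interface

Orientations are given as a unit quaternion [x, y, z, w].
In Python, from plant import get_obs, get_image, sign_off, tip_reach gives the robot as it stands. The module is installed in compiled form; this text tells all that it offers.
- The arm moves only by the shell command python3 -m pendant 'ROWS' [FORCE]. ROWS is JSON, a list of rows, each an object of numbers: "tx", "ty", "tz": the shift along the tool's x, y, z in cm; "ax", "ay", "az": the turn, a rotation vector about the tool's x, y, z in degrees; "gripper": the finger opening in cm, from 0 to 8.54. A call has exactly 5 rows; each row shifts and turns the commanded pose from where the row before left it, along the tool's axes as they then stand; what a row does not reach is not made up. A row lasts 1/12 s, in which the tool goes at most 41.7 mm and 7.16 degrees, less where a joint would pass 70% of its speed; a pose out of reach is approached as far as the arm can. A call with a gripper value outside its range is refused whole. The fingers move at their own pace and stop on an object; FORCE is the grip in N (left out, the last holds). Time passes only in rows, so rows that do not move let the fingers close, or fill a call up. It gives the time, the measured TCP pose, the force, the opening and the grip force at its end, in the units of the state.
- get_obs(): the state, without advancing time (a new reading comes with each control period).
- get_image(name): name is "scene" or "top"; returns a dict with "image" (420x560x3 uint8, red, green, blue), "fx", "fy", "cx", "cy" (pixels), "R" (3x3) and "t" (3): a world point X has camera coordinates R X + t. Camera axes: x right, y down, z forward; pixel columns grow to the right and rows downward; lengths in m; the calibration is good to about 2 mm. A picture is of the moment at which its call begins. There is no depth.
- sign_off(): hands the job in; it is judged then, once.
The state is a dict: "clock": time; "joint_pos": joint angles; "joint_vel": joint speeds; "joint_torque": joint torques, N m; "tcp_pos": TCP position; "tool_rot": TCP orientation; "contact_force": force on the tool from outside, world axes, zero at the start; "wrist_torque": the same for the moment, N m; "opening": opening from 0.0 (shut) to 1.0 (fully open); "gripper_force": force on a finger pad.
Only numpy, scipy, OpenCV 4.12 (cv2) and the standard library are available. Lean on these libraries where they do the work, as an engineer would, in place of code of your own. Each camera call takes 0.05 s, during which the arm holds its last target. There are 200 camera calls.

## Task

The control knob has come off the bag sealer on the packing table. Pick it up, turn it so that the flat in its bore matches the flat of the sealer's D-shaft, and push it down onto the shaft against the spring ring until it is fully home, without turning the shaft from its setting or disturbing the stapler, the cups or the tin. Finish while still gripping the knob and keeping it pressed fully down: do not let go.

Things in the scene. Friction and masses are not known exactly. Their poses are not given: they have to be found in the camera images.
- knob: black control knob, standing loose on a grey mat (90 x 190 x 3 mm), bore down: round skirt 46 mm in diameter, 23 mm high, topped by a bar grip 14 mm wide (along y) and 22 mm high that runs from 21 mm behind the axis to 34 mm ahead of it (+x), narrowing there to a pointed nose. 45 mm high in all, 0.06 kg. Origin: centre of its underside; z up, x along the bar toward the nose. Grip the bar's sides from above.
- knob_bore (a point): centre of the mouth of the knob's bore, at the knob's origin, same axes. The bore opens at the underside, is 22 mm in diameter and 20 mm deep, with a flat 6 mm from the axis on the +x (nose) side: about 1 mm clearance on the shaft all round. The nose must point as the shaft's flat and pointer plate point.
- bag_sealer: white bag sealer, 120 x 180 mm, fixed to the table, its deck 36 mm high; along its rear (+x) side runs a grey jaw, up to 65 mm above the table, on a raised part that starts 40 mm behind the shaft's axis. Origin: centre of its underside; the shaft stands at x = -28 mm, y = 0.
- shaft_foot (a point): point on the axis of the sealer's upright steel D-shaft at deck level. z up along the shaft, x toward the shaft's flat. The shaft is 20 mm in diameter, with a flat 5 mm from the axis on +x, and stands 26 mm above this point, tip chamfered 2 mm. It can turn about z but is stiff (0.15 N m). With the knob fully home, the knob's underside is 8 mm above this point.
- shaft_tip (a point): centre of the upper end of the D-shaft, 26 mm above shaft_foot, same axes
- pointer_tip (a point): outer tip of the flat dark pointer plate that is fixed to the foot of the shaft and shows its setting; 36 mm from the shaft's axis in the direction of the flat
- press_ring (a joint): travel of the plain metal spring ring round the shaft (outer diameter 36 mm, inner 25 mm), in m: 0 up (its top 14 mm above shaft_foot), 0.006 fully down (top 8 mm above). The knob's skirt presses it; it needs 5 N to start moving and 11 N at the bottom, and springs back when let go.
- stapler: desk stapler on the table left of the mat, 33 x 125 x 51 mm, bystander; origin under its centre, long along its y
- coffee_cup: sealed coffee cup, 87 mm across, 80 mm high, bystander; origin under its centre
- fish_tin: tin at the left, 76 mm across, 58 mm high, bystander; origin under its centre
- bag_roll_stand: fixed stand with two big white rolls, to be kept clear of; origin on the table under its middle, its x points to the robot's side, y to the right along the rolls. The front roll lies 0.28 to 0.44 m above the table, reaches to x = 0.17 m and from y = -0.16 to 0.16 m; brackets and tape discs stand out to y = 0.22 m. The sealer is to its right, the mat before it.
- dessert_cup: sealed dessert cup behind the sealer, 88 mm across, 63 mm high, bystander; origin under its centre

How it is judged:
By the outcome, as a careful person would: the job done as asked, in the order asked, and still so for the second after the job is handed in, while the arm keeps its last pose, push and grip.
It also fails if it takes over 38 s, if anything falls off the work surface, if the arm or the gripper's body presses on something with over 40 N, if the wrist force passes 120 N, or if a joint passes its speed limit or range.

## Working session

There is one attempt and no reset: what is moved stays moved. The work goes in short steps, Python scripts to look and compute and a shell command to move; the robot and the scene stay as the last step left them, time stands still between calls to the robot, and variables do not carry over. Pictures are saved under pics/ and viewed, at most 10 in all, crops included, and the job is handed in when it is done.

```bash
mkdir -p pics
cat > h.py <<'E'
import numpy as np, cv2
from plant import get_obs, get_image, tip_reach
from scipy.spatial.transform import Rotation as Rn
def shot(cam,name):
    d=get_image(cam); cv2.imwrite('pics/%s.png'%name,d['image'][:,:,::-1])
    np.savez('pics/%s.npz'%name,**{k:np.array(v) for k,v in d.items()}); return d
def load(name): return dict(np.load('pics/%s.npz'%name))
def ray(d,uv,z):
    R=np.array(d['R']);t=np.array(d['t']);c=-R.T@t
    v=R.T@np.array([(uv[0]-d['cx'])/d['fx'],(uv[1]-d['cy'])/d['fy'],1]); return c+v*(z-c[2])/v[2]
def proj(d,X):
    p=np.array(d['R'])@np.array(X)+np.array(d['t']); return d['fx']*p[0]/p[2]+d['cx'],d['fy']*p[1]/p[2]+d['cy']
E
python3 - <<'E'
from h import *
for c in('scene','top'):
    d=shot(c,c+'0'); print(c,d['fx'],-np.array(d['R']).T@d['t'],np.round(d['R'],2).tolist())
print(get_obs(),tip_reach)
E
```

```text
scene 512.24750148376 [-0.04321267 -0.96193306  0.73832084] [[0.88, -0.47, -0.02], [-0.24, -0.42, -0.88], [0.4, 0.78, -0.48]]
top 519.7230697684035 [0.36086096 0.12699534 1.28086098] [[0.01, -1.0, 0.01], [-0.99, -0.01, -0.13], [0.13, -0.01, -0.99]]
{'clock': 0.1, 'joint_pos': array([ 1.10692664e+00,  2.45752440e-01,  1.55891515e+00,  4.42829706e-05,
        1.33870447e+00, -1.74094225e-01]), 'joint_vel': array([ 0.00118506,  0.00028753, -0.00488617,  0.00143378, -0.00084104,
        0.00057296]), 'joint_torque': array([-1.17577624e-04, -4.30671501e+01, -3.27129078e+01, -1.22796819e-04,
        2.76319282e-03,  5.80785809e-06]), 'tcp_pos': array([0.18549165, 0.62246974, 0.24727286]), 'tool_rot': array([ 1.44386341e-01,  9.89520991e-01, -8.38068111e-04, -2.99468081e-04]), 'contact_force': array([-0.07000803, -0.19995343, -0.39034727]), 'wrist_torque': array([-0.00577297, -0.04888268,  0.00149276]), 'gripper_force': 0.0, 'opening': 0.998687315308844} 0.017
```

View pics/scene0.png

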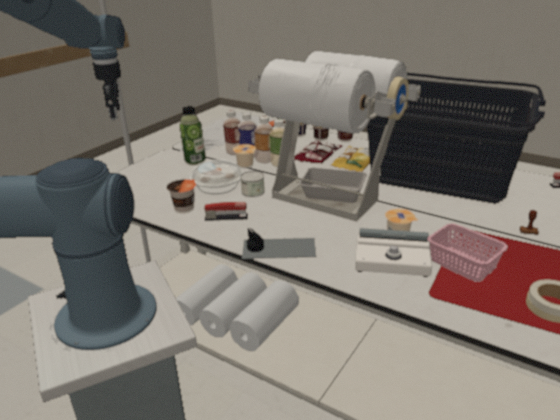

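View pics/top0.png

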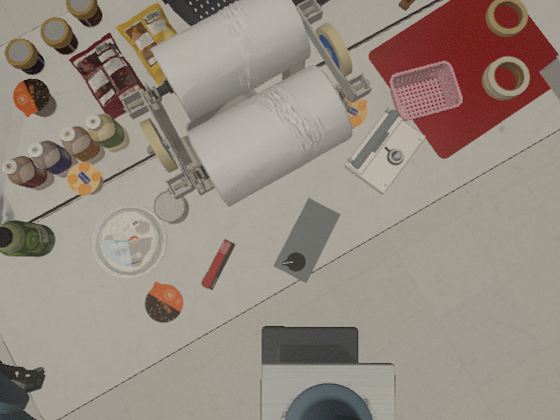

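The scene view shows the knob at about (255,241) on the mat and the sealer shaft at about (394,254). In the top view the knob is at (293,262) and the shaft at (395,155). Next I'll take a closer look at both.

Run:
```python
from h import *
def crop(n,u,v):
    im=cv2.imread('pics/%s.png'%n)[v:v+37,u:u+50]; return cv2.resize(im,(400,296),interpolation=cv2.INTER_CUBIC)
a=np.hstack([crop('top0',270,244),crop('top0',372,136)]);b=np.hstack([crop('scene0',232,224),crop('scene0',370,234)])
cv2.imwrite('pics/c0.png',np.vstack([a,b]))
```

```text
(no output)
```

View pics/c0.png

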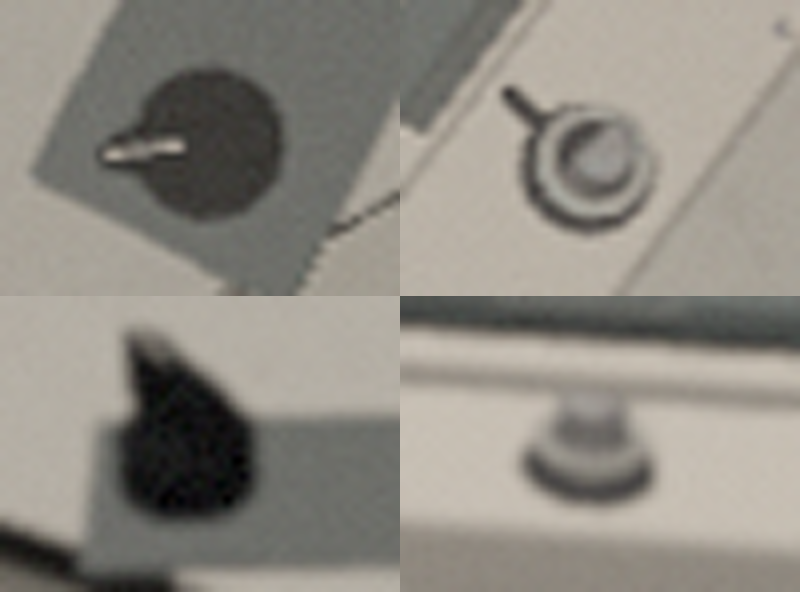

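Top-left crop: the skirt centre is at about (296.5,262), and the white mark runs from (292.9,262.2) to the nose at (282.9,263.5). Top-right crop: the shaft is at about (397,155) and the pointer tip at (385.1,147.5).

Run:
```python
from h import *
d=load('top0'); s=load('scene0')
P=lambda u,v,z:ray(d,(u,v),z)
c=P(296.5,262,.026); a=P(292.9,262.25,.048); n=P(282.9,263.5,.048)
print('knob c',c,'mark',a,n,'|n-c|',np.linalg.norm((n-c)[:2]))
yaw=lambda v:np.degrees(np.arctan2(v[1],v[0]))
print('yaw mark',yaw(n-a),'c->n',yaw(n-c))
# ring/dark-disc by masks: pointer dark, knob dark
# shaft: ring outline centre (ring crop 200? ,155), tip
ring=P(372+195/8,136+157/8,.050); tip=P(372+203/8,136+152/8,.062); pt=P(372+105/8,136+92/8,.038)
print('ring',ring,'tip',tip,'pointer',pt,'dist',np.linalg.norm((pt-ring)[:2]),'yaw',yaw(pt-ring),yaw(pt-tip))
# sealer deck outline orientation from scene view shaft axis
for z,uv in((.062,(370+195/8,234+103/8)),(.036,(370+190/8,234+175/8))): print('scene',z,ray(s,uv,z))
print('scene proj of ring pt',proj(s,ring),'knob',proj(s,c))
# mat yaw
im=d['image'].astype(int); 
o=get_obs(); R=Rn.from_quat(o['tool_rot']).as_matrix(); print(np.round(R,3), np.hypot(*c[:2]),np.hypot(*ring[:2]))
```

```text
knob c [0.39235682 0.07729849 0.026     ] mark [0.39116722 0.0866704  0.048     ] [0.38809343 0.11026489 0.048     ] |n-c| 0.03324093199756012
yaw mark 97.42245172440916 c->n 97.36890787911553
ring [ 0.64985272 -0.16355223  0.05      ] tip [ 0.64858827 -0.16316177  0.062     ] pointer [ 0.67281403 -0.13918702  0.038     ] dist 0.03347962467290606 yaw 46.69913519992915 44.7016205084509
scene 0.062 [ 0.64995383 -0.1665158   0.062     ]
scene 0.036 [ 0.6505834  -0.16667276  0.036     ]
scene proj of ring pt (np.float64(393.1621585210089), np.float64(250.48448909368278)) knob (np.float64(254.5399185087371), np.float64(240.3740282474373))
[[-0.958  0.286 -0.001]
 [ 0.286  0.958 -0.002]
 [ 0.    -0.002 -1.   ]] 0.3998986559229911 0.6701178231654961
```

```bash
cat >> h.py <<'E'
def go(p,yaw):
    """remaining shift (cm, tool axes now) and turn (deg, tool) to TCP p with tool y at world yaw, z down"""
    o=get_obs();R=Rn.from_quat(o['tool_rot']); y=np.radians(yaw)
    Y=np.array([np.cos(y),np.sin(y),0]);Z=np.array([0,0,-1.]);X=np.cross(Y,Z)
    T=Rn.from_matrix(np.c_[X,Y,Z])
    print('t',o['clock'],'shift',np.round(R.inv().apply(np.array(p)-o['tcp_pos'])*100,2),'turn',np.round((R.inv()*T).as_rotvec(degrees=True),2),
     'tcp',np.round(o['tcp_pos'],4),'F',np.round(o['contact_force'],1),'open',round(o['opening'],3),'grip',round(o['gripper_force'],1),'q',np.round(o['joint_pos'],2))
E
python3 -m pendant '[{"az":6.6},{"az":6.6},{"az":6.6},{"az":6.6},{"az":6.6}]'
python3 -m pendant '[{"az":6.6},{"az":6.6},{"az":6.6},{"az":6.6},{"az":6.6}]'
python3 -c "
from h import *
go([.392,.077,.15],7.4)"
```

```text
t 0.1 shift [-35.38 -46.35   9.8 ] turn [-1.0e-01  4.0e-02  6.6e+01] tcp [0.1855 0.6225 0.2473] F [-0.1 -0.2 -0.4] open 0.999 grip 0.0 q [ 1.11  0.25  1.56  0.    1.34 -0.17]invalid input
invalid input
```

```bash
python3 -m pendant '[{"tx":0,"ty":0,"tz":0,"ax":0,"ay":0,"az":6.6,"gripper":8.5},{"tx":0,"ty":0,"tz":0,"ax":0,"ay":0,"az":6.6,"gripper":8.5},{"tx":0,"ty":0,"tz":0,"ax":0,"ay":0,"az":6.6,"gripper":8.5},{"tx":0,"ty":0,"tz":0,"ax":0,"ay":0,"az":6.6,"gripper":8.5},{"tx":0,"ty":0,"tz":0,"ax":0,"ay":0,"az":6.6,"gripper":8.5}]'
```

```text
clock: 0.52
tcp_pos: [0.1856, 0.6226, 0.2476]
tool_rot: [0.422, 0.907, -0.001, -0.0]
contact_force: [0.9, -0.1, 0.7]
opening: 0.991
gripper_force: 0.0
```

```bash
python3 -m pendant '[{"tx":0,"ty":0,"tz":0,"ax":0,"ay":0,"az":6.6,"gripper":8.5},{"tx":0,"ty":0,"tz":0,"ax":0,"ay":0,"az":6.6,"gripper":8.5},{"tx":0,"ty":0,"tz":0,"ax":0,"ay":0,"az":6.6,"gripper":8.5},{"tx":0,"ty":0,"tz":0,"ax":0,"ay":0,"az":6.6,"gripper":8.5},{"tx":0,"ty":0,"tz":0,"ax":0,"ay":0,"az":6.6,"gripper":8.5}]'
python3 -m pendant '[{"tx":-3.7,"ty":0.9,"tz":0,"ax":0,"ay":0,"az":0,"gripper":8.5},{"tx":-3.7,"ty":0.9,"tz":0,"ax":0,"ay":0,"az":0,"gripper":8.5},{"tx":-3.7,"ty":0.9,"tz":0,"ax":0,"ay":0,"az":0,"gripper":8.5},{"tx":-3.7,"ty":0.9,"tz":0,"ax":0,"ay":0,"az":0,"gripper":8.5},{"tx":-3.7,"ty":0.9,"tz":0,"ax":0,"ay":0,"az":0,"gripper":8.5}]'
python3 -m pendant '[{"tx":-3.7,"ty":0.9,"tz":0,"ax":0,"ay":0,"az":0,"gripper":8.5},{"tx":-3.7,"ty":0.9,"tz":0,"ax":0,"ay":0,"az":0,"gripper":8.5},{"tx":-3.7,"ty":0.9,"tz":0,"ax":0,"ay":0,"az":0,"gripper":8.5},{"tx":-3.7,"ty":0.9,"tz":0,"ax":0,"ay":0,"az":0,"gripper":8.5},{"tx":-3.7,"ty":0.9,"tz":0,"ax":0,"ay":0,"az":0,"gripper":8.5}]'
python3 -c "
from h import *
go([.392,.077,.15],7.4)"
```

```text
clock: 0.93
tcp_pos: [0.1856, 0.6226, 0.2476]
tool_rot: [0.662, 0.749, -0.001, 0.0]
contact_force: [0.0, 0.4, 0.6]
opening: 0.994
gripper_force: 0.0
clock: 1.35
tcp_pos: [0.2541, 0.4434, 0.2476]
tool_rot: [0.66, 0.751, -0.0, 0.0]
contact_force: [0.4, -0.6, 0.4]
opening: 0.994
gripper_force: 0.0
clock: 1.77
tcp_pos: [0.3225, 0.2659, 0.2479]
tool_rot: [0.66, 0.751, -0.0, -0.0]
contact_force: [0.2, 0.0, 0.3]
opening: 0.993
gripper_force: 0.0
t 1.7667 shift [-19.63   4.45   9.79] turn [-0.01  0.01  0.03] tcp [0.3225 0.2659 0.2479] F [0.2 0.  0.3] open 0.993 grip 0.0 q [ 0.42 -0.34  2.12 -0.    1.36  0.29]
```

```bash
python3 -m pendant '[{"tx":-3.7,"ty":0.85,"tz":1.8,"ax":0,"ay":0,"az":0,"gripper":7},{"tx":-3.7,"ty":0.85,"tz":1.8,"ax":0,"ay":0,"az":0,"gripper":7},{"tx":-3.7,"ty":0.85,"tz":1.8,"ax":0,"ay":0,"az":0,"gripper":7},{"tx":-3.7,"ty":0.85,"tz":1.8,"ax":0,"ay":0,"az":0,"gripper":7},{"tx":-3.7,"ty":0.85,"tz":1.8,"ax":0,"ay":0,"az":0,"gripper":7}]'
python3 -c "
from h import *
go([.392,.077,.15],7.4)
for c in('top','scene'): shot(c,c+'1')
def crop(n,u,v):
    im=cv2.imread('pics/%s.png'%n)[v:v+75,u:u+50]; return cv2.resize(im,(400,600),interpolation=cv2.INTER_CUBIC)
cv2.imwrite('pics/c1.png',np.hstack([crop('top1',270,220),crop('scene1',232,190)]))
"
```

```text
clock: 2.18
tcp_pos: [0.388, 0.0893, 0.1583]
tool_rot: [0.66, 0.751, 0.0, 0.0]
contact_force: [1.6, 1.5, -0.5]
opening: 0.821
gripper_force: 0.0
t 2.1833 shift [-1.27  0.24  0.83] turn [ 0.05  0.   -0.01] tcp [0.388  0.0893 0.1583] F [ 1.6  1.5 -0.5] open 0.821 grip 0.0 q [-0.06 -0.28  2.25  0.    1.17 -0.19]
```

View pics/c1.png

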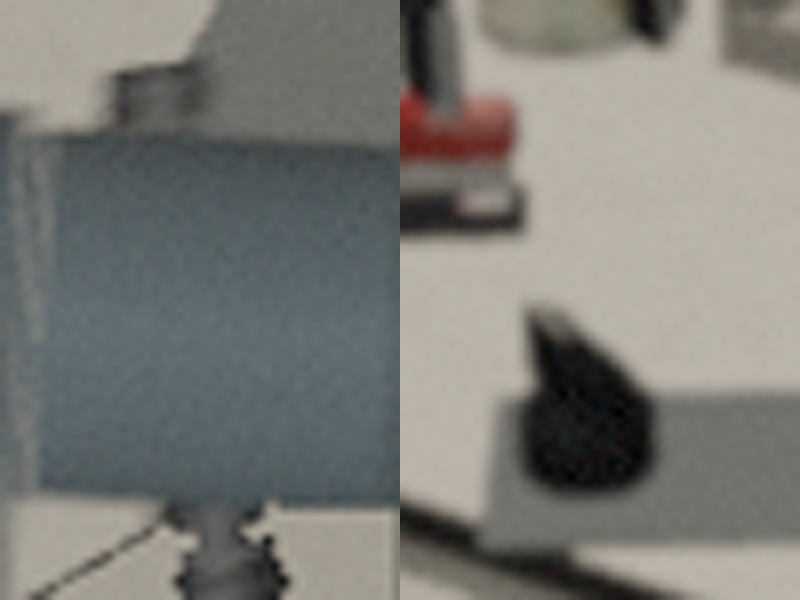

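The scene crop shows the knob undisturbed at about (255.5,240), nose to the upper left, with the gripper still up and to the left. The arm hides the knob in the top view. The measurements agree, so I'll go down.

```bash
python3 -m pendant '[{"tx":-0.7,"ty":0.2,"tz":1.0,"ax":0,"ay":0,"az":0,"gripper":5},{"tx":0,"ty":0,"tz":2.5,"ax":0,"ay":0,"az":0,"gripper":5},{"tx":0,"ty":0,"tz":2.5,"ax":0,"ay":0,"az":0,"gripper":5},{"tx":0,"ty":0,"tz":1.5,"ax":0,"ay":0,"az":0,"gripper":5},{"tx":0,"ty":0,"tz":0,"ax":0,"ay":0,"az":0,"gripper":5}]'
python3 -c "
from h import *
go([.393,.0765,.0455],7.4)"
```

```text
clock: 2.7
tcp_pos: [0.388, 0.0855, 0.0808]
tool_rot: [0.659, 0.752, -0.002, -0.003]
contact_force: [0.2, 0.2, -0.1]
opening: 0.588
gripper_force: 0.0
t 2.7 shift [-0.96  0.4   3.53] turn [-0.39 -0.09  0.12] tcp [0.388  0.0855 0.0808] F [ 0.2  0.2 -0.1] open 0.588 grip 0.0 q [-0.07 -0.13  2.29  0.    0.99 -0.2 ]
```

```bash
python3 -m pendant '[{"tx":-0.5,"ty":0.2,"tz":0,"ax":-0.2,"ay":0,"az":0,"gripper":5},{"tx":-0.4,"ty":0.2,"tz":0.5,"ax":-0.2,"ay":0,"az":0,"gripper":5},{"tx":0,"ty":0,"tz":1,"ax":0,"ay":0,"az":0,"gripper":5},{"tx":0,"ty":0,"tz":1,"ax":0,"ay":0,"az":0,"gripper":5},{"tx":0,"ty":0,"tz":0,"ax":0,"ay":0,"az":0,"gripper":5}]'
python3 -c "
from h import *
go([.393,.0765,.0455],7.4)
d=shot('scene','scene2')
im=cv2.imread('pics/scene2.png')[180:280,200:320]
cv2.imwrite('pics/c2.png',cv2.resize(im,(720,600),interpolation=cv2.INTER_CUBIC))
"
```

```text
clock: 3.12
tcp_pos: [0.3963, 0.0759, 0.0588]
tool_rot: [0.66, 0.751, 0.003, 0.002]
contact_force: [0.5, -0.3, 0.1]
opening: 0.585
gripper_force: 0.0
t 3.1167 shift [ 0.1  -0.33  1.33] turn [0.39 0.   0.01] tcp [0.3963 0.0759 0.0588] F [ 0.5 -0.3  0.1] open 0.585 grip 0.0 q [-0.09 -0.07  2.29  0.    0.92 -0.23]
```

View pics/c2.png

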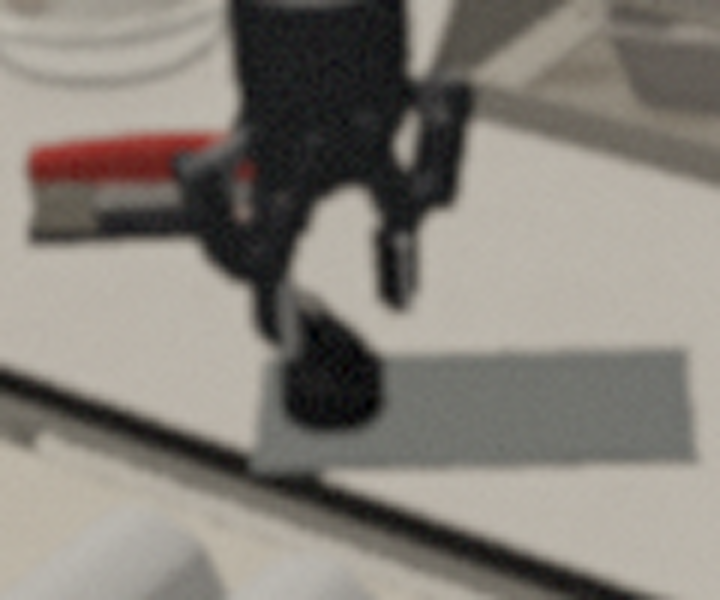

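The fingers straddle the bar, tips at crop (270,320) and (400,295), with the skirt midway at about 333. Lowering, then closing.

```bash
python3 -m pendant '[{"tx":0.1,"ty":-0.3,"tz":0.6,"ax":0.4,"ay":0,"az":0,"gripper":5},{"tx":0,"ty":0,"tz":0.7,"ax":0,"ay":0,"az":0,"gripper":4},{"tx":0,"ty":0,"tz":0,"ax":0,"ay":0,"az":0,"gripper":3},{"tx":0,"ty":0,"tz":0,"ax":0,"ay":0,"az":0,"gripper":2.6},{"tx":0,"ty":0,"tz":0,"ax":0,"ay":0,"az":0,"gripper":2.6}]' 40
python3 -c "
from h import *
go([.393,.0765,.0455],7.4)"
```

```text
clock: 3.58
tcp_pos: [0.3933, 0.0766, 0.0462]
tool_rot: [0.66, 0.751, 0.0, 0.0]
contact_force: [-0.1, 0.2, -0.2]
opening: 0.308
gripper_force: 0.0
t 3.5833 shift [-0.01 -0.03  0.07] turn [ 0.02  0.   -0.  ] tcp [0.3933 0.0766 0.0462] F [-0.1  0.2 -0.2] open 0.308 grip 0.0 q [-0.09 -0.04  2.29  0.    0.89 -0.22]
```

```bash
python3 -m pendant '[{"tx":0,"ty":0,"tz":0,"ax":0,"ay":0,"az":0,"gripper":1},{"tx":0,"ty":0,"tz":0,"ax":0,"ay":0,"az":0,"gripper":0.5},{"tx":0,"ty":0,"tz":0,"ax":0,"ay":0,"az":0,"gripper":0.5},{"tx":0,"ty":0,"tz":0,"ax":0,"ay":0,"az":0,"gripper":0.5},{"tx":0,"ty":0,"tz":0,"ax":0,"ay":0,"az":0,"gripper":0.5}]' 60
python3 -c "
from h import *
go([.393,.0765,.0455],7.4)"
```

```text
clock: 4.0
tcp_pos: [0.3936, 0.0765, 0.0464]
tool_rot: [0.66, 0.751, 0.0, 0.0]
contact_force: [0.4, -0.7, 2.7]
opening: 0.146
gripper_force: 59.9
t 4.0 shift [ 0.   -0.06  0.09] turn [ 0.06  0.01 -0.  ] tcp [0.3936 0.0765 0.0464] F [ 0.4 -0.7  2.7] open 0.146 grip 59.9 q [-0.09 -0.04  2.29 -0.    0.89 -0.22]
```

```bash
python3 -m pendant '[{"tx":0,"ty":0,"tz":-1,"ax":0,"ay":0,"az":0,"gripper":0.5},{"tx":0,"ty":0,"tz":-2,"ax":0,"ay":0,"az":0,"gripper":0.5},{"tx":0,"ty":0,"tz":-2.5,"ax":0,"ay":0,"az":0,"gripper":0.5},{"tx":0,"ty":0,"tz":-2.5,"ax":0,"ay":0,"az":0,"gripper":0.5},{"tx":0,"ty":0,"tz":-1.5,"ax":0,"ay":0,"az":0,"gripper":0.5}]' 60
python3 - <<'E'
from h import *
go([.43,-.13,.14],-44.3)
d=load('top0'); im=cv2.resize(cv2.cvtColor(d['image'],cv2.COLOR_RGB2GRAY)[136:173,372:422],None,fx=8,fy=8,interpolation=cv2.INTER_CUBIC)
f=lambda x,y,z:ray(d,(372+(x+.5)/8-.5,136+(y+.5)/8-.5),z)
m=(im<125).astype(np.uint8); n,l,s,c=cv2.connectedComponentsWithStats(m)
for i in range(1,n): print(s[i],c[i])
sub=im[80:125,95:150].astype(float); w=np.clip(150-sub,0,None); yy,xx=np.mgrid[80:125,95:150]
pts=np.c_[xx[w>30],yy[w>30]].astype(np.float32); print('plate',len(pts),pts.min(0),pts.max(0))
vx,vy,x0,y0=cv2.fitLine(pts,cv2.DIST_L2,0,.01,.01).ravel()
a=f(x0,y0,.038);b=f(x0-30*np.sign(vx)*vx,y0-30*np.sign(vx)*vy,.038);print('plate mid',a,'yaw',np.degrees(np.arctan2(*(b-a)[1::-1])))
bl=cv2.GaussianBlur(im,(9,9),0)
print(cv2.HoughCircles(bl,cv2.HOUGH_GRADIENT,1,5,param1=60,param2=15,minRadius=20,maxRadius=80))
E
```

```text
clock: 4.42
tcp_pos: [0.3937, 0.0766, 0.1431]
tool_rot: [0.66, 0.751, 0.001, 0.001]
contact_force: [0.1, -1.1, -0.7]
opening: 0.145
gripper_force: 59.4
t 4.4167 shift [-20.95   0.94   0.32] turn [ 1.40e-01 -4.00e-02  5.17e+01] tcp [0.3937 0.0766 0.1431] F [ 0.1 -1.1 -0.7] open 0.145 grip 59.4 q [-0.09 -0.25  2.26  0.    1.13 -0.22]
[   0    0  122  131 9555] [42.38095238 49.41622187]
[ 102   86  145  148 4177] [154.97222887 173.35791238]
[ 156  120   77   80 2888] [186.56509695 161.5533241 ]
plate 887 [102.  87.] [149. 124.]
plate mid [ 0.66907689 -0.14392753  0.038     ] yaw 50.986386979067674
[[[189.5 164.5  69. ]
  [188.5 157.5  73.8]
  [192.5 160.5  56.5]
  [181.5 167.5  61.8]
  [194.5 149.5  66.9]
  [202.5 172.5  53.7]
  [197.5 167.5  48.8]
  [183.5 153.5  68.2]
  [177.5 172.5  55.5]
  [184.5 178.5  55.6]
  [193.5 177.5  56.1]
  [198.5 175.5  54.8]
  [187.5 172.5  62. ]
  [184.5 162.5  48.6]
  [203.5 161.5  66.6]
  [190.5 141.5  57.4]
  [193.5 170.5  49.4]
  [197.5 156.5  40.9]
  [199.5 148.5  70.1]
  [168.5 168.5  51. ]
  [178.5 163.5  42.9]
  [195.5 183.5  49.7]
  [175.5 155.5  52. ]
  [208.5 181.5  42.9]
  [203.5 141.5  78. ]
  [181.5 158.5  46.6]
  [191.5 153.5  33.1]
  [ 72.5 140.5  52.2]
  [159.5 173.5  41.7]
  [205.5 176.5  37.1]
  [174.5 168.5  38.7]
  [ 99.5 114.5  48.6]
  [204.5 167.5  29. ]
  [144.5 149.5  21. ]
  [183.5 145.5  22.1]
  [204.5 155.5  24.6]
  [211.5 170.5  21.3]
  [107.5 124.5  35.2]
  [204.5 146.5  34.1]]]
```

```bash
python3 -m pendant '[{"tx":0,"ty":0,"tz":0,"ax":0,"ay":0,"az":6.4,"gripper":0.5},{"tx":0,"ty":0,"tz":0,"ax":0,"ay":0,"az":6.4,"gripper":0.5},{"tx":0,"ty":0,"tz":0,"ax":0,"ay":0,"az":6.4,"gripper":0.5},{"tx":0,"ty":0,"tz":0,"ax":0,"ay":0,"az":6.4,"gripper":0.5},{"tx":0,"ty":0,"tz":0,"ax":0,"ay":0,"az":6.4,"gripper":0.5}]'
python3 -m pendant '[{"tx":0,"ty":0,"tz":0,"ax":0,"ay":0,"az":6.4,"gripper":0.5},{"tx":0,"ty":0,"tz":0,"ax":0,"ay":0,"az":6.4,"gripper":0.5},{"tx":0,"ty":0,"tz":0,"ax":0,"ay":0,"az":6.4,"gripper":0.5},{"tx":-1.2,"ty":1.9,"tz":0,"ax":0,"ay":0,"az":0,"gripper":0.5},{"tx":-2,"ty":3.2,"tz":0,"ax":0,"ay":0,"az":0,"gripper":0.5}]'
python3 -m pendant '[{"tx":-2,"ty":3.2,"tz":0,"ax":0,"ay":0,"az":0,"gripper":0.5},{"tx":-2,"ty":3.2,"tz":0,"ax":0,"ay":0,"az":0,"gripper":0.5},{"tx":-2,"ty":3.2,"tz":0,"ax":0,"ay":0,"az":0,"gripper":0.5},{"tx":-2,"ty":3.2,"tz":0,"ax":0,"ay":0,"az":0,"gripper":0.5},{"tx":-0.6,"ty":1,"tz":0,"ax":0,"ay":0,"az":0,"gripper":0.5}]'
python3 -c "
from h import *
go([.6495,-.164,.14],-43.5)"
```

```text
clock: 4.83
tcp_pos: [0.3926, 0.0767, 0.1405]
tool_rot: [0.843, 0.538, -0.0, -0.0]
contact_force: [-0.2, 0.7, -0.3]
opening: 0.148
gripper_force: 59.4
clock: 5.25
tcp_pos: [0.4066, 0.0195, 0.1402]
tool_rot: [0.919, 0.394, -0.001, -0.001]
contact_force: [1.2, 1.0, -1.1]
opening: 0.148
gripper_force: 59.4
clock: 5.67
tcp_pos: [0.4486, -0.1435, 0.1413]
tool_rot: [0.921, 0.391, 0.0, 0.001]
contact_force: [0.4, -0.3, -0.7]
opening: 0.15
gripper_force: 59.4
t 5.6667 shift [12.49 15.87  0.15] turn [ 0.1   0.03 -0.52] tcp [ 0.4486 -0.1435  0.1413] F [ 0.4 -0.3 -0.7] open 0.15 grip 59.4 q [-0.55 -0.05  2.09 -0.    1.1   0.22]
```

```bash
python3 -m pendant '[{"tx":1.5,"ty":1.9,"tz":0,"ax":0,"ay":0,"az":0,"gripper":0.5},{"tx":2.4,"ty":3,"tz":0,"ax":0,"ay":0,"az":0,"gripper":0.5},{"tx":2.4,"ty":3,"tz":0,"ax":0,"ay":0,"az":0,"gripper":0.5},{"tx":2.4,"ty":3,"tz":0,"ax":0,"ay":0,"az":0,"gripper":0.5},{"tx":2.4,"ty":3,"tz":0,"ax":0,"ay":0,"az":0,"gripper":0.5}]'
python3 -m pendant '[{"tx":1.2,"ty":1.5,"tz":0,"ax":0,"ay":0,"az":0,"gripper":0.5},{"tx":0,"ty":0,"tz":0.5,"ax":0,"ay":0,"az":0,"gripper":0.5},{"tx":0,"ty":0,"tz":0.5,"ax":0,"ay":0,"az":0,"gripper":0.5},{"tx":0,"ty":0,"tz":0.5,"ax":0,"ay":0,"az":0,"gripper":0.5},{"tx":0,"ty":0,"tz":0,"ax":0,"ay":0,"az":0,"gripper":0.5}]'
python3 -c "
from h import *
go([.6495,-.164,.12],-43.5)
for c in('top','scene'): shot(c,c+'3')
def crop(n,u,v):
    im=cv2.imread('pics/%s.png'%n)[v:v+75,u:u+50]; return cv2.resize(im,(400,600),interpolation=cv2.INTER_CUBIC)
cv2.imwrite('pics/c3.png',np.hstack([crop('top3',370,115),crop('scene3',370,200)]))
"
```

```text
clock: 6.08
tcp_pos: [0.6261, -0.1547, 0.1399]
tool_rot: [0.92, 0.392, -0.001, -0.001]
contact_force: [-0.7, -0.3, -0.4]
opening: 0.153
gripper_force: 59.4
clock: 6.5
tcp_pos: [0.6419, -0.1563, 0.1236]
tool_rot: [0.92, 0.392, -0.002, -0.002]
contact_force: [-0.4, -0.2, -0.5]
opening: 0.147
gripper_force: 59.4
t 6.5 shift [-0.03  1.08  0.36] turn [-0.25  0.09 -0.31] tcp [ 0.6419 -0.1563  0.1236] F [-0.4 -0.2 -0.5] open 0.147 grip 59.4 q [-0.41  0.4   1.6   0.    1.14  0.35]
```

View pics/c3.png

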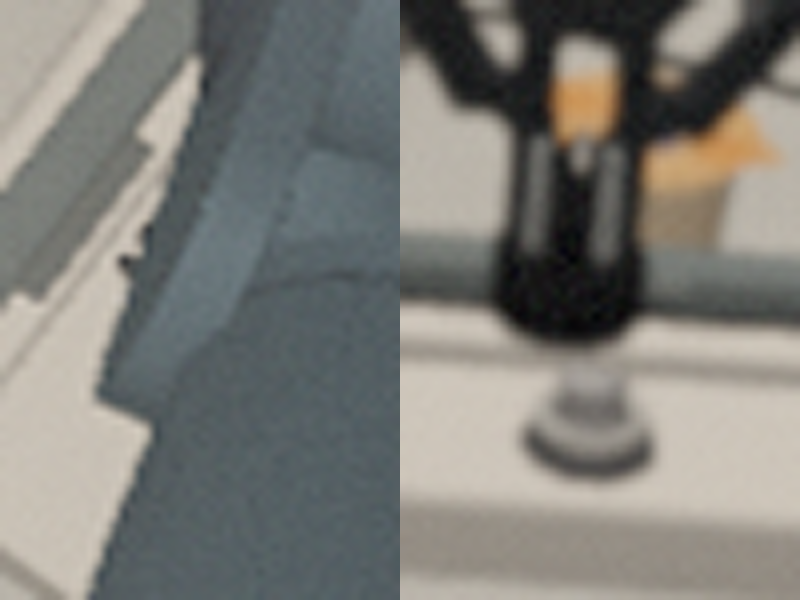

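The scene crop shows the knob held straight, its skirt centred at column ~391.1 (crop 569). The shaft is at ~394.4 (crop 595). In the top view the arm hides everything but the pointer tip at about (385.6,147.8).

```bash
python3 -c "
from h import *
s=load('scene3')
print(proj(s,[.6419,-.1563,.0915]),proj(s,[.6495,-.164,.056]),proj(s,[.6495,-.164,.049]),proj(s,[.6419,-.1563,.08]))
g=cv2.cvtColor(s['image'],cv2.COLOR_RGB2GRAY).astype(float)
def edges(v,a,b,th):
    r=cv2.resize(g[v:v+1,a:b].astype(np.float32),None,fx=10,fy=1,interpolation=cv2.INTER_LINEAR)[0]; i=np.where(r<th)[0]; return a+(i.min()+.5)/10-.5,a+(i.max()+.5)/10-.5
for v in (235,236,237,238): e=edges(v,378,406,75); print('skirt',v,e,np.mean(e))
for v in (254,255,256): e=edges(v,380,408,150); print('flange',v,e,np.mean(e))
print(np.round(g[248,385:405]),np.round(g[247,385:405]))
"
```

```text
(np.float64(389.9607193635855), np.float64(235.28932551246055)) (np.float64(393.3615648082177), np.float64(248.5238999140479)) (np.float64(393.1280017682262), np.float64(250.9621344835271)) (np.float64(389.5886137134439), np.float64(239.3939428235947))
skirt 235 (np.float64(379.95), np.float64(400.35)) 390.15
skirt 236 (np.float64(378.35), np.float64(400.55)) 389.45000000000005
skirt 237 (np.float64(379.15), np.float64(401.65)) 390.4
skirt 238 (np.float64(381.25), np.float64(405.45)) 393.35
flange 254 (np.float64(384.65), np.float64(400.85)) 392.75
flange 255 (np.float64(384.65), np.float64(401.25)) 392.95
flange 256 (np.float64(385.15), np.float64(401.35)) 393.25
[198. 196. 193. 182. 164. 146. 143. 151. 153. 153. 149. 139. 137. 160.
 182. 190. 193. 193. 193. 193.] [194. 194. 193. 187. 173. 156. 156. 161. 162. 162. 159. 151. 147. 156.
 174. 176. 179. 176. 176. 176.]
```

```bash
python3 -m pendant '[{"tx":0,"ty":0.5,"tz":0,"ax":0,"ay":0,"az":-0.2,"gripper":0.5},{"tx":0,"ty":0.5,"tz":0,"ax":0,"ay":0,"az":0,"gripper":0.5},{"tx":0,"ty":0,"tz":0,"ax":0,"ay":0,"az":0,"gripper":0.5},{"tx":0,"ty":0,"tz":0,"ax":0,"ay":0,"az":0,"gripper":0.5},{"tx":0,"ty":0,"tz":0,"ax":0,"ay":0,"az":0,"gripper":0.5}]' 90
python3 -c "
from h import *
go([.6495,-.164,.112],-43.5)"
```

```text
clock: 7.02
tcp_pos: [0.6515, -0.1643, 0.1262]
tool_rot: [0.919, 0.394, 0.0, 0.0]
contact_force: [-0.6, -0.1, -1.0]
opening: 0.135
gripper_force: 92.3
t 7.0167 shift [-0.11 -0.16  1.42] turn [ 0.01 -0.01 -0.12] tcp [ 0.6515 -0.1643  0.1262] F [-0.6 -0.1 -1. ] open 0.135 grip 92.3 q [-0.42  0.42  1.57  0.    1.15  0.35]
```

```bash
python3 -m pendant '[{"tx":-0.1,"ty":-0.15,"tz":0.5,"ax":0,"ay":0,"az":0,"gripper":0.5},{"tx":0,"ty":0,"tz":0.7,"ax":0,"ay":0,"az":0,"gripper":0.5},{"tx":0,"ty":0,"tz":0.5,"ax":0,"ay":0,"az":0,"gripper":0.5},{"tx":0,"ty":0,"tz":0,"ax":0,"ay":0,"az":0,"gripper":0.5},{"tx":0,"ty":0,"tz":0,"ax":0,"ay":0,"az":0,"gripper":0.5}]'
python3 -c "
from h import *
go([.6495,-.164,.102],-43.5)
s=shot('scene','scene4')
im=cv2.imread('pics/scene4.png')[205:275,345:440]
cv2.imwrite('pics/c4.png',cv2.resize(im,(760,560),interpolation=cv2.INTER_CUBIC))
"
```

```text
clock: 7.43
tcp_pos: [0.6491, -0.1635, 0.108]
tool_rot: [0.919, 0.394, -0.001, -0.001]
contact_force: [0.2, -1.0, -1.3]
opening: 0.14
gripper_force: 92.3
t 7.4333 shift [-0.    0.06  0.6 ] turn [-0.09  0.03 -0.1 ] tcp [ 0.6491 -0.1635  0.108 ] F [ 0.2 -1.  -1.3] open 0.14 grip 92.3 q [-0.42  0.44  1.59 -0.    1.12  0.35]
```

View pics/c4.png

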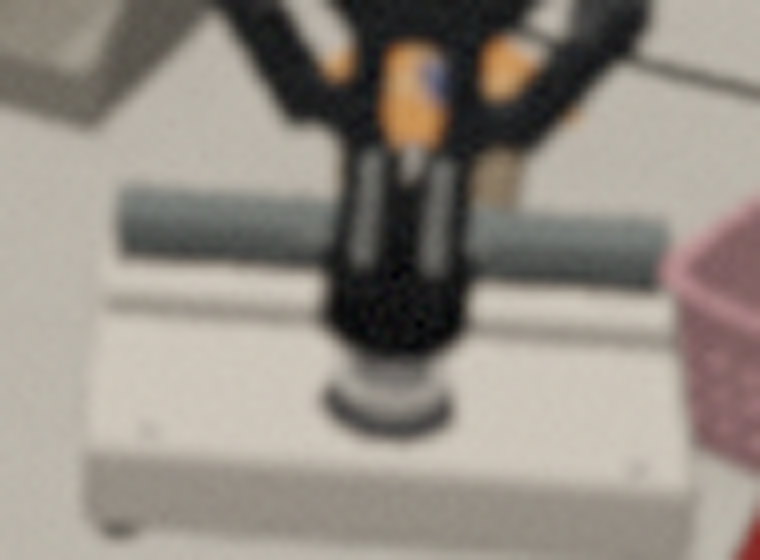

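The skirt is centred at crop 396 and the ring flange at 388. That offset is what the perspective predicts, so the knob is over the shaft. Descending with force checks.

```bash
python3 -m pendant '[{"tx":0,"ty":0,"tz":0.3,"ax":0,"ay":0,"az":0,"gripper":0.5},{"tx":0,"ty":0,"tz":0.2,"ax":0,"ay":0,"az":0,"gripper":0.5},{"tx":0,"ty":0,"tz":0.2,"ax":0,"ay":0,"az":0,"gripper":0.5},{"tx":0,"ty":0,"tz":0,"ax":0,"ay":0,"az":0,"gripper":0.5},{"tx":0,"ty":0,"tz":0,"ax":0,"ay":0,"az":0,"gripper":0.5}]'
python3 -c "
from h import *
go([.6495,-.164,.0935],-43.5); print(get_obs()['wrist_torque'])"
```

```text
clock: 7.9
tcp_pos: [0.6493, -0.1639, 0.1017]
tool_rot: [0.919, 0.394, -0.0, -0.0]
contact_force: [-0.6, -0.3, -1.2]
opening: 0.141
gripper_force: 92.5
t 7.9 shift [0.   0.02 0.82] turn [-0.03  0.03 -0.11] tcp [ 0.6493 -0.1639  0.1017] F [-0.6 -0.3 -1.2] open 0.141 grip 92.5 q [-0.42  0.45  1.59 -0.    1.11  0.35]
[-0.11896595  0.10317251 -0.0040171 ]
```

The knob is 3–4 mm below tip level with no resistance, so the bore has entered. Continuing.

```bash
python3 -m pendant '[{"tx":0,"ty":0,"tz":0.2,"ax":0,"ay":0,"az":0,"gripper":0.5},{"tx":0,"ty":0,"tz":0.2,"ax":0,"ay":0,"az":0,"gripper":0.5},{"tx":0,"ty":0,"tz":0.2,"ax":0,"ay":0,"az":0,"gripper":0.5},{"tx":0,"ty":0,"tz":0.1,"ax":0,"ay":0,"az":0,"gripper":0.5},{"tx":0,"ty":0,"tz":0,"ax":0,"ay":0,"az":0,"gripper":0.5}]' 110
python3 -c "
from h import *
go([.6495,-.164,.0875],-43.5); print(get_obs()['wrist_torque'])"
```

```text
clock: 8.32
tcp_pos: [0.6494, -0.1639, 0.0946]
tool_rot: [0.919, 0.394, -0.0, -0.0]
contact_force: [-1.3, -1.3, -1.8]
opening: 0.137
gripper_force: 112.1
t 8.3167 shift [0.   0.01 0.71] turn [-0.02  0.02 -0.11] tcp [ 0.6494 -0.1639  0.0946] F [-1.3 -1.3 -1.8] open 0.137 grip 112.1 q [-0.42  0.46  1.59 -0.    1.1   0.35]
[-0.33139481  0.17507262 -0.01779029]
```

```bash
python3 -m pendant '[{"tx":0,"ty":0,"tz":0.15,"ax":0,"ay":0,"az":0,"gripper":0.5},{"tx":0,"ty":0,"tz":0.15,"ax":0,"ay":0,"az":0,"gripper":0.5},{"tx":0,"ty":0,"tz":0.1,"ax":0,"ay":0,"az":0,"gripper":0.5},{"tx":0,"ty":0,"tz":0.1,"ax":0,"ay":0,"az":0,"gripper":0.5},{"tx":0,"ty":0,"tz":0,"ax":0,"ay":0,"az":0,"gripper":0.5}]'
python3 -c "
from h import *
go([.6495,-.164,.0875],-43.5); print(get_obs()['wrist_torque'])"
```

```text
clock: 8.73
tcp_pos: [0.6498, -0.1642, 0.0913]
tool_rot: [0.919, 0.394, -0.0, 0.0]
contact_force: [-5.1, -1.8, 6.2]
opening: 0.131
gripper_force: 113.4
t 8.7333 shift [-0.   -0.03  0.38] turn [ 0.02  0.03 -0.09] tcp [ 0.6498 -0.1642  0.0913] F [-5.1 -1.8  6.2] open 0.131 grip 113.4 q [-0.42  0.46  1.59 -0.    1.09  0.35]
[-0.26882165  0.93949868  0.04001115]
```

```bash
python3 -m pendant '[{"tx":-0.05,"ty":-0.03,"tz":0.1,"ax":0,"ay":0,"az":0,"gripper":0.5},{"tx":0,"ty":0,"tz":0.1,"ax":0,"ay":0,"az":0,"gripper":0.5},{"tx":0,"ty":0,"tz":0.1,"ax":0,"ay":0,"az":0,"gripper":0.5},{"tx":0,"ty":0,"tz":0,"ax":0,"ay":0,"az":0,"gripper":0.5},{"tx":0,"ty":0,"tz":0,"ax":0,"ay":0,"az":0,"gripper":0.5}]' 120
python3 -c "
from h import *
go([.6495,-.164,.0875],-43.5); print(get_obs()['wrist_torque'])"
```

```text
clock: 9.15
tcp_pos: [0.6497, -0.1643, 0.0891]
tool_rot: [0.919, 0.394, 0.0, 0.0]
contact_force: [-4.3, 0.2, 8.7]
opening: 0.132
gripper_force: 118.7
t 9.15 shift [ 0.01 -0.03  0.16] turn [ 0.07 -0.02 -0.1 ] tcp [ 0.6497 -0.1643  0.0891] F [-4.3  0.2  8.7] open 0.132 grip 118.7 q [-0.42  0.46  1.59 -0.    1.09  0.34]
[-0.028811    0.92917115  0.07408688]
```

```bash
python3 -m pendant '[{"tx":-0.03,"ty":-0.04,"tz":0.1,"ax":0,"ay":0,"az":0,"gripper":0.5},{"tx":0,"ty":0,"tz":0.1,"ax":0,"ay":0,"az":0,"gripper":0.5},{"tx":0,"ty":0,"tz":0.05,"ax":0,"ay":0,"az":0,"gripper":0.5},{"tx":0,"ty":0,"tz":0,"ax":0,"ay":0,"az":0,"gripper":0.5},{"tx":0,"ty":0,"tz":0,"ax":0,"ay":0,"az":0,"gripper":0.5}]'
python3 -c "
from h import *
go([.6495,-.164,.0875],-43.5); print(get_obs()['wrist_torque'])"
```

```text
clock: 9.57
tcp_pos: [0.6497, -0.1642, 0.0876]
tool_rot: [0.919, 0.394, 0.001, 0.001]
contact_force: [-5.7, 0.4, 12.8]
opening: 0.13
gripper_force: 119.2
t 9.5667 shift [ 0.   -0.03  0.01] turn [ 0.11 -0.05 -0.09] tcp [ 0.6497 -0.1642  0.0876] F [-5.7  0.4 12.8] open 0.13 grip 119.2 q [-0.42  0.46  1.59  0.    1.08  0.34]
[0.09515944 1.17146548 0.08266306]
```

```bash
python3 -m pendant '[{"tx":-0.02,"ty":-0.02,"tz":0.05,"ax":0,"ay":0,"az":0,"gripper":0.5},{"tx":0,"ty":0,"tz":0.05,"ax":0,"ay":0,"az":0,"gripper":0.5},{"tx":0,"ty":0,"tz":0.05,"ax":0,"ay":0,"az":0,"gripper":0.5},{"tx":0,"ty":0,"tz":0,"ax":0,"ay":0,"az":0,"gripper":0.5},{"tx":0,"ty":0,"tz":0,"ax":0,"ay":0,"az":0,"gripper":0.5}]'
python3 -c "
from h import *
go([.6495,-.164,.0875],-43.5); print(get_obs()['wrist_torque'])"
```

```text
clock: 9.98
tcp_pos: [0.6497, -0.1643, 0.0876]
tool_rot: [0.919, 0.394, 0.001, 0.001]
contact_force: [-7.8, 2.6, 19.4]
opening: 0.127
gripper_force: 120.1
t 9.9833 shift [ 0.   -0.04  0.01] turn [ 0.13 -0.05 -0.09] tcp [ 0.6497 -0.1643  0.0876] F [-7.8  2.6 19.4] open 0.127 grip 120.1 q [-0.42  0.46  1.59  0.    1.08  0.34]
[0.32759731 1.64203528 0.05021707]
```

The height stopped at 0.0876 m (home predicted 0.0874) while the force rose, so it is at the hard stop. I'll add a little preload, settle and check.

```bash
python3 -m pendant '[{"tx":0,"ty":0,"tz":0.05,"ax":0,"ay":0,"az":0,"gripper":0.5},{"tx":0,"ty":0,"tz":0.05,"ax":0,"ay":0,"az":0,"gripper":0.5},{"tx":0,"ty":0,"tz":0,"ax":0,"ay":0,"az":0,"gripper":0.5},{"tx":0,"ty":0,"tz":0,"ax":0,"ay":0,"az":0,"gripper":0.5},{"tx":0,"ty":0,"tz":0,"ax":0,"ay":0,"az":0,"gripper":0.5}]'
python3 -m pendant '[{"tx":0,"ty":0,"tz":0,"ax":0,"ay":0,"az":0,"gripper":0.5},{"tx":0,"ty":0,"tz":0,"ax":0,"ay":0,"az":0,"gripper":0.5},{"tx":0,"ty":0,"tz":0,"ax":0,"ay":0,"az":0,"gripper":0.5},{"tx":0,"ty":0,"tz":0,"ax":0,"ay":0,"az":0,"gripper":0.5},{"tx":0,"ty":0,"tz":0,"ax":0,"ay":0,"az":0,"gripper":0.5}]'
python3 -c "
from h import *
go([.6495,-.164,.0875],-43.5); print(get_obs()['wrist_torque'])
for c in('top','scene'): shot(c,c+'5')
def crop(n,u,v):
    im=cv2.imread('pics/%s.png'%n)[v:v+75,u:u+50]; return cv2.resize(im,(400,600),interpolation=cv2.INTER_CUBIC)
cv2.imwrite('pics/c5.png',np.hstack([crop('top5',370,115),crop('scene5',370,200)]))
"
```

```text
clock: 10.4
tcp_pos: [0.6498, -0.1643, 0.0875]
tool_rot: [0.919, 0.394, 0.001, 0.001]
contact_force: [-10.9, 2.2, 23.1]
opening: 0.134
gripper_force: 120.8
clock: 10.82
tcp_pos: [0.6498, -0.1643, 0.0876]
tool_rot: [0.919, 0.394, 0.001, 0.001]
contact_force: [-10.7, 2.1, 23.8]
opening: 0.132
gripper_force: 120.8
t 10.8167 shift [-0.   -0.04  0.01] turn [ 0.12 -0.05 -0.08] tcp [ 0.6498 -0.1643  0.0876] F [-10.7   2.1  23.8] open 0.132 grip 120.8 q [-0.42  0.46  1.59  0.    1.08  0.34]
[ 0.51540519  2.14597872 -0.03106839]
```

View pics/c5.png

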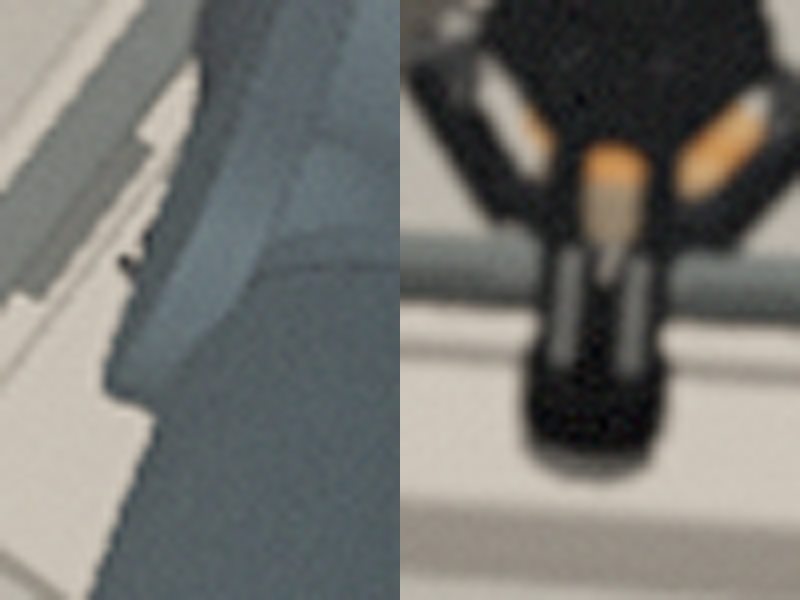

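The knob's skirt sits right down on the ring flange at scene (394,257). The pointer tip is still at top (385.6,147.8), so the setting hasn't moved. Handing in.

```bash
python3 -c "
from plant import sign_off
print(sign_off())"
```

```text
the job is handed in; nothing more can be done
None
```

The knob is on the D-shaft at its hard stop, still gripped and pressed down with about 24 N. The pointer tip had not visibly moved, and the job was handed in at about 11 s.

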